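# Soap pump and safety cap at the baking counter

### The job

Get the washing-up mix going after baking: first press the soap dispenser's pump head all the way down and let it spring back up, then take the cleaner bottle's safety cap, push it down, twist it anticlockwise until it comes free, and lift it off. Finish while still holding the cap in the gripper, level and still, straight above the bottle and about 10 cm higher than it sat; do not put it down or let go. Leave the bowl, oil bottle, tumbler and ring cutter where they stand.

Things in the scene. Friction and masses are not known exactly. Their poses are not given: they have to be found in the camera images.
- jug: white square cleaner bottle, 90 x 90 mm, fixed fast in a low 108 mm steel tray; it cannot move. Origin at the centre of the tray's underside on the counter, z up. Its shoulder ends 144 mm up in a round neck on the same axis, hidden by the cap
- cap: loose grey ribbed round safety cap, 50 mm diameter, 34 mm high, about 30 g, the topmost part of the cleaner bottle. Origin on its axis at the centre of its underside, z up; locked, that is 151 mm over the counter (its top 185 mm). Two lugs inside lock it to the neck. Any grasp yaw will do; a firm grip (about 40 N) is safe
- neck (a point): point on the bottle's axis at the foot of the neck, 7 mm under the locked cap. A spring pushes the cap up: 4 N locked, 10 N pressed down the full 6 mm. Pressed over 4 mm (best to the bottom) and kept so, the cap turns anticlockwise from above (+z); it lifts free at 50 to 70 deg, aim at 60; a stop ends the turn at 73. Unpressed it neither turns nor lifts; clockwise is blocked
- dispenser: soap dispenser: white ceramic bottle of 70 mm diameter, fixed on a 90 mm round steel base; it cannot move. Origin at the centre of its underside on the counter; its spout points to its own -x, 70 mm out from the axis
- pump_top (a point): centre of the flat top of the dispenser's steel pump head, a disc of 34 mm diameter, at 184 mm over the counter when up; the point moves with the head
- pump (a joint): travel of the pump head: 0 up, 0.014 m fully down (pressed means beyond 0.011); spring force 2.3 N at the top, 8.6 N at the bottom; it returns by itself
- bowl: loose small white bowl, 110 mm across, 50 mm high, under the dispenser's spout; origin at the centre of its underside. To be left alone
- oil: loose amber glass oil bottle, 60 mm diameter, 215 mm high, standing further back; origin at the centre of its underside. To be left alone
- tumbler: loose drinking glass, 72 mm across, 100 mm high, at one side; origin at the centre of its underside. To be left alone
- cutter: loose steel ring cutter, 76 mm across, 40 mm high, at one side; origin at the centre of its underside. To be left alone
Not all that is in view belongs to the job. What is shaped like the cap but red is not meant.

How it is judged:
By the outcome, as a careful person would: the job done as asked, in the order asked, and still so for the second after the job is handed in, while the arm keeps its last pose, push and grip.
It also fails if it takes over 51 s, if anything falls off the work surface, if the arm or the gripper's body presses on something with over 40 N, if the wrist force passes 120 N, or if a joint passes its speed limit or range.

### The arm

A 7-joint arm with a two-finger parallel gripper is mounted at the origin on the work surface. World frame = base frame: x ahead of the robot, y to its left, z up, the work surface at z = 0. Lengths are in m, angles in rad, forces in N, time in s.
With the tool pointing down it reaches from about 0.425 to 0.925 m from the base axis. Payload 6.8 kg.
Tool frame: the origin (TCP) lies at the very end of the fingers, on their centre line; the grasp point (between the pads) lies bot.tcp_to_grasp behind it (bot.tcp_to_grasp is the distance from the TCP to the grasp point, in m); z points along the fingers, y is the line along which they close (so a half turn about z gives the same grasp; the last joint's range is limited). The gripper opens to 85 mm and grips with 20 to 120 N. Pads are 22 mm wide; open, the fingers measure 114 mm over their backs; the gripper's body (76 mm by 85 mm) begins 54 mm behind the grasp point. The pads swing forward as they close: fully open they stand 13 mm farther back than shut.
Start: joints at [0.994, 0.477, 0.022, 1.555, -0.011, 1.109, -0.083], TCP at [0.305, -0.602, 0.231] pointing down, gripper open.
Joint ranges: [-2.96, 2.96], [-0.34, 2.1], [-1.41, 1.46], [0.24, 2.44], [-1.37, 4.51], [0.17, 1.92], [-2.96, 2.96]. Speed limits (rad/s): [2.39, 2.39, 3.14, 3.14, 3.14, 3.14, 3.14].

### API

Orientations are given as a unit quaternion [w, x, y, z].
In Python, from station import bot gives the robot as it stands.
- The arm moves only by the tool servo_tool, never from a script. Its argument "motion" is a list that holds one entry, the list of rows, each a list of 7 numbers: the shift along the tool's x, y, z in m, then the turn, a rotation vector about the tool's x, y, z in units of 5 degrees (1.0 is 5 degrees), then the opening, from 0 (shut) to 1 (fully open). A call has 1 to 20 rows; each row is the pose to reach, as a shift and turn from the pose commanded when the call began, along the tool's axes at that moment; what a row does not reach only later rows make up. A row lasts 1/12 s, in which the tool goes at most 41.7 mm and 7.16 degrees, less where a joint would pass 70% of its speed; a pose out of reach is approached as far as the arm can. A call with a gripper value outside its range is refused whole. The fingers move at their own pace and stop on an object; "grip_force" is the grip in N (left out, the last holds). Time passes only in rows, so rows that repeat a pose let the fingers close. It gives the time, the measured TCP pose, the force, the opening and the grip force at its end, in the units of the state.
- bot.get_obs(): the state, without advancing time (a new reading comes with each control period).
- bot.read_camera(name): name is "side" or "top"; returns a dict with "img" (384x512x3 uint8, red, green, blue), "K" (3x3 intrinsics, pixels), "pose" (4x4, takes a point from camera to world coordinates). Camera axes: x right, y down, z forward; pixel columns grow to the right and rows downward; lengths in m; the calibration is good to about 2 mm. A picture is of the moment at which its call begins. There is no depth.
- bot.hand_in(): hands the job in; it is judged then, once.
The state is a dict: "t": time; "q": joint angles; "joint_vel": joint speeds; "joint_torque": joint torques, N m; "eef_pos": TCP position; "tool_rot": TCP orientation; "contact_force": force on the tool from outside, world axes, zero at the start; "torque": the same for the moment, N m; "gripper_width": opening from 0.0 (shut) to 1.0 (fully open); "grasp_force": force on a finger pad.
Only numpy, scipy, OpenCV 4.12 (cv2) and the standard library are available. Lean on these libraries where they do the work, as an engineer would, in place of code of your own. Each camera call takes 0.05 s, during which the arm holds its last target. There are 200 camera calls.

## Working session

There is one attempt and no reset: what is moved stays moved. The work goes in short steps, Python scripts to look and compute and a tool call to move; the robot and the scene stay as the last step left them, time stands still between calls to the robot, and variables do not carry over. Pictures are saved under pics/ and viewed, at most 10 in all, crops included, and the job is handed in when it is done.

Besides the shell and the picture viewer there is one more tool, called after "Emit:" as name([rows], argument=value, ...), one row to a line, values as JSON. servo_tool: Moves the arm, as the interface text tells. Its arguments: {"type":"object","properties":{"motion":{"type":"array"},"grip_force":{"type":"number"}},"required":["motion"]}

```bash
mkdir -p pics; ls
python3 - <<'E'
from station import bot
import cv2,numpy as np,pickle
o=bot.get_obs()
for k in o: print(k,np.round(o[k],4))
print(bot.tcp_to_grasp)
d={}
for n in("side","top"):
    c=bot.read_camera(n); d[n]=c
    cv2.imwrite(f"pics/{n}0.png",c["img"][:,:,::-1]); print(n,c["K"].round(1).tolist(),c["pose"].round(3).tolist())
pickle.dump(d,open("cams.pkl","wb"))
E
```

```text
pics
t 0.0
q [ 0.9939  0.4778  0.0223  1.5564 -0.0115  1.1093 -0.0831]
joint_vel [ 0.0002 -0.0004  0.0007  0.0008  0.0008 -0.0014 -0.0012]
joint_torque [ 1.50000e-03 -5.96441e+01  1.60860e+00 -2.81194e+01  1.26000e-02
  9.40000e-03  0.00000e+00]
eef_pos [ 0.3047 -0.6017  0.2303]
tool_rot [-9.000e-04  9.727e-01  2.323e-01 -3.000e-04]
contact_force [ 0.5941  0.0804 -0.6441]
torque [0.0119 0.0155 0.0365]
grasp_force 0.0
gripper_width 1.0015
0.0187
side [[397.9, 0.0, 254.5], [0.0, 397.9, 191.5], [0.0, 0.0, 1.0]] [[-0.72, -0.45, 0.528, 0.059], [-0.693, 0.484, -0.534, 0.53], [-0.016, -0.75, -0.661, 0.805], [0.0, 0.0, 0.0, 1.0]]
top [[396.1, 0.0, 256.7], [0.0, 396.1, 193.9], [0.0, 0.0, 1.0]] [[0.006, -0.997, 0.082, 0.492], [-1.0, -0.005, 0.019, -0.011], [-0.018, -0.082, -0.996, 1.379], [0.0, 0.0, 0.0, 1.0]]
```

View pics/side0.png

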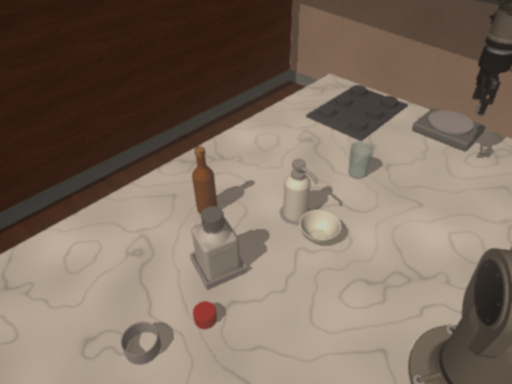

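View pics/top0.png

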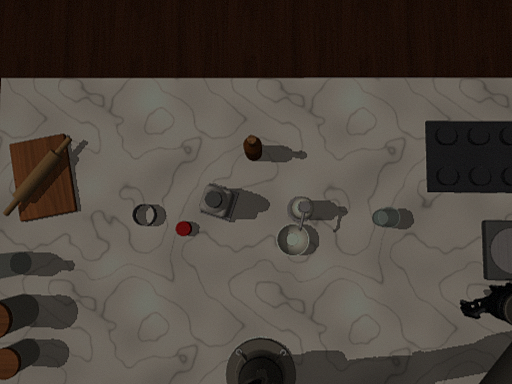

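Side view: grey cap on the square bottle at about (213,219), steel pump head at (298,166), oil bottle at (204,190), red cap at (204,315), cutter at (141,343), tumbler at (360,160) and bowl at (321,228). Top view: grey cap at about (214,199), pump head at (303,206), red cap at (184,229), cutter at (145,215), oil at (253,148) and tumbler at (385,217).

What could be taken for the cap: grey on the bottle (side 213,219), red one on the counter (side 204,315), cutter ring (side 141,343), oil stopper (side 200,152). I choose the grey one on the bottle and check it in a close crop.

Run:
```python
import cv2,numpy as np,pickle
d=pickle.load(open("cams.pkl","rb"))
def crop(n,u,v,w=50,h=37): 
    im=d[n]["img"][v-h:v+h,u-w:u+w,::-1]
    return cv2.resize(cv2.convertScaleAbs(im,alpha=1.5),(400,296),interpolation=cv2.INTER_CUBIC)
im=np.vstack([np.hstack([crop("side",213,219),crop("side",298,175)]),np.hstack([crop("top",214,199),crop("top",303,206)])])
cv2.imwrite("pics/crop.png",im)
```

```text
(no output)
```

View pics/crop.png

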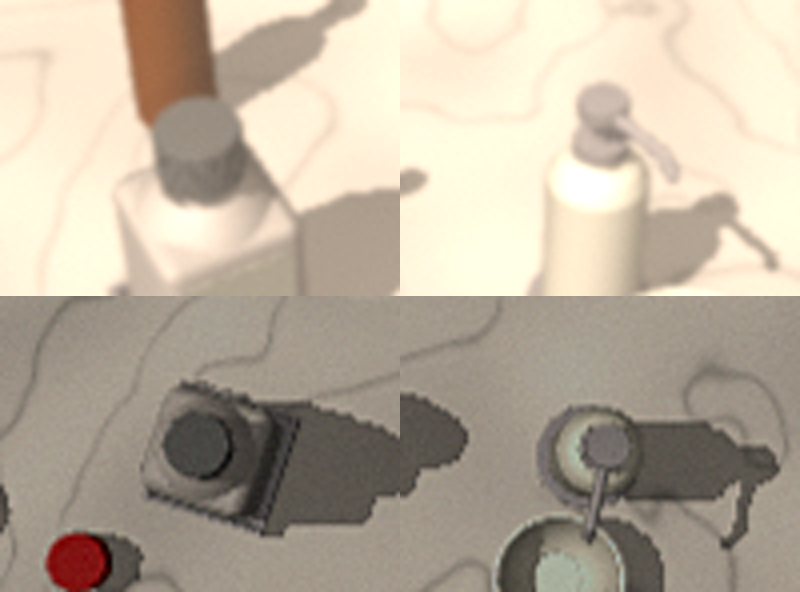

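The crop confirms the grey ribbed cap on the square bottle, with its top centre at side (212.1,213.1) and top (213.1,199.1). The pump disc is at side (298.7,163.9) and top (304.0,206.1), with the spout towards the bowl. Now I triangulate.

```bash
cat > h.py <<'E'
import cv2,numpy as np,pickle
def P(c): return c["K"]@np.linalg.inv(c["pose"])[:3]
def tri(d,a,b):
    X=cv2.triangulatePoints(P(d["side"]),P(d["top"]),np.float64(a).reshape(2,1),np.float64(b).reshape(2,1)).ravel()
    X=X[:3]/X[3]
    r=[np.round((lambda p:p[:2]/p[2])(P(d[n])@np.r_[X,1])-p0,2) for n,p0 in(("side",a),("top",b))]
    return X,r
def atz(c,uv,z):
    r=c["pose"][:3,:3]@np.linalg.inv(c["K"])@np.r_[uv,1]; o=c["pose"][:3,3]
    return o+r*(z-o[2])/r[2]
E
python3 - <<'E'
from h import *
from scipy.spatial.transform import Rotation as R
d=pickle.load(open("cams.pkl","rb"))
for n,a,b,z in(("cap",(212.1,213.1),(213.1,199.1),.185),("pump",(298.7,163.9),(304.,206.1),.184)):
    X,r=tri(d,a,b); print(n,X.round(4),r,np.hypot(*X[:2]),[atz(d[k],p,z).round(4) for k,p in(("side",a),("top",b))])
print("oil cap",tri(d,(200,150),(253,143))[0].round(3))
print("tumbler",atz(d["top"],(385,217),.05).round(3),"bowl",atz(d["top"],(294,239),.03).round(3))
q=[-9e-4,.9727,.2323,-3e-4]
print(R.from_quat(q[1:]+q[:1]).as_matrix().round(4))
E
```

```text
cap [0.5748 0.1441 0.1827] [array([0.29, 0.02]), array([-0.15, -0.15])] 0.5926071828940683 [array([0.5735, 0.1459, 0.185 ]), array([0.5742, 0.1433, 0.185 ])]
pump [ 0.5538 -0.1329  0.1763] [array([-0.53, -0.03]), array([0.28, 0.36])] 0.5695236148652388 [array([ 0.5467, -0.1257,  0.184 ]), array([ 0.5545, -0.1313,  0.184 ])]
oil cap [0.745 0.027 0.211]
tumbler [ 0.527 -0.414  0.05 ] bowl [ 0.451 -0.113  0.03 ]
[[ 8.921e-01  4.519e-01 -1.000e-03]
 [ 4.519e-01 -8.921e-01  1.600e-03]
 [-2.000e-04 -1.900e-03 -1.000e+00]]
```

Emit:
servo_tool([
  [[0.434,-0.31,0.012,0,0,0,0],[0.434,-0.31,0.012,0,0,0,0],[0.434,-0.31,0.012,0,0,0,0],[0.434,-0.31,0.012,0,0,0,0],[0.434,-0.31,0.012,0,0,0,0],[0.434,-0.31,0.012,0,0,0,0],[0.434,-0.31,0.012,0,0,0,0],[0.434,-0.31,0.012,0,0,0,0],[0.434,-0.31,0.012,0,0,0,0],[0.434,-0.31,0.012,0,0,0,0],[0.434,-0.31,0.012,0,0,0,0],[0.434,-0.31,0.012,0,0,0,0],[0.434,-0.31,0.012,0,0,0,0],[0.434,-0.31,0.012,0,0,0,0],[0.434,-0.31,0.012,0,0,0,0],[0.434,-0.31,0.012,0,0,0,0],[0.434,-0.31,0.012,0,0,0,0],[0.434,-0.31,0.012,0,0,0,0],[0.434,-0.31,0.012,0,0,0,0],[0.434,-0.31,0.012,0,0,0,0]],
])

```text
t: 1.77
eef_pos: [0.5518, -0.1305, 0.2193]
tool_rot: [0.0, 0.973, 0.231, -0.0]
contact_force: [0.4, -0.2, 0.1]
gripper_width: 0.003
grasp_force: 0.0
```

Run:
```python
from station import bot
from h import *
c=bot.read_camera("side");im=cv2.convertScaleAbs(c["img"][100:215,225:379,::-1],alpha=1.4)
p=P(c)@[.5518,-.1305,.2193,1];print(p[:2]/p[2], bot.get_obs()["q"].round(2))
cv2.imwrite("pics/s1.png",cv2.resize(im,(770,575),interpolation=cv2.INTER_CUBIC))
```

```text
[299.14847094 151.01873105] [ 0.28  0.32 -0.2   1.82  0.07  1.01 -1.05]
```

View pics/s1.png

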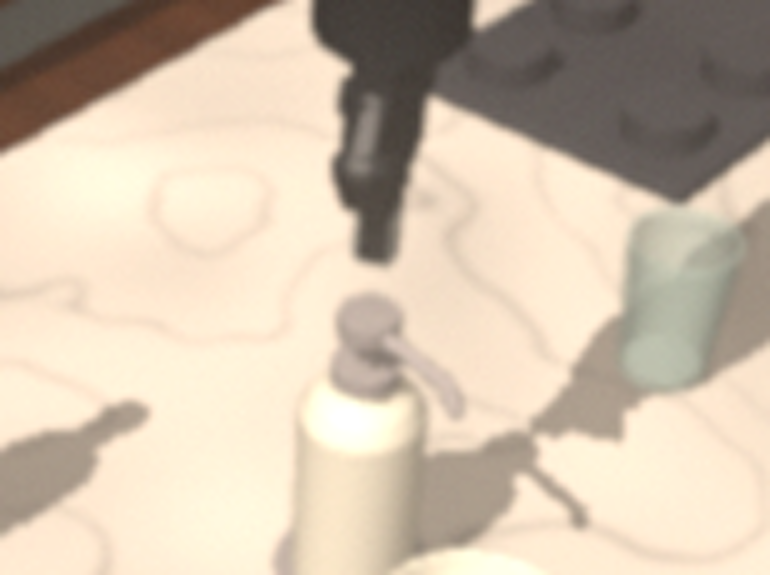

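Fingertips at crop (375,258) stand right above the pump disc at (370,318), well aligned. Press.

Emit:
servo_tool([
  [[-0.001,-0.003,0.015,0,0,0,0],[-0.001,-0.003,0.028,0,0,0,0],[-0.001,-0.003,0.033,0,0,0,0],[-0.001,-0.003,0.036,0,0,0,0],[-0.001,-0.003,0.039,0,0,0,0],[-0.001,-0.003,0.042,0,0,0,0],[-0.001,-0.003,0.045,0,0,0,0],[-0.001,-0.003,0.047,0,0,0,0],[-0.001,-0.003,0.048,0,0,0,0],[-0.001,-0.003,0.048,0,0,0,0],[-0.001,-0.003,0.048,0,0,0,0]],
])

```text
t: 2.73
eef_pos: [0.5498, -0.1275, 0.1721]
tool_rot: [0.0, 0.973, 0.232, 0.0]
contact_force: [-3.5, -0.5, 8.4]
gripper_width: 0.005
grasp_force: 3.6
```

Emit:
servo_tool([
  [[0,0,0.001,0,0,0,0],[0,0,0.002,0,0,0,0],[0,0,0.003,0,0,0,0],[0,0,0.003,0,0,0,0],[0,0,0.003,0,0,0,0]],
])

```text
t: 3.15
eef_pos: [0.5499, -0.1275, 0.17]
tool_rot: [0.0, 0.973, 0.232, 0.0]
contact_force: [-6.1, -0.0, 13.4]
gripper_width: 0.002
grasp_force: 6.8
```

Force above 8.6 N at 14 mm travel: bottomed. Lift, then go above the cap, opening.

Emit:
servo_tool([
  [[0,0,-0.006,0,0,0,0],[0,0,-0.015,0,0,0,0],[0,0,-0.03,0,0,0,0],[0,0,-0.06,0,0,0,0],[0.02,-0.03,-0.06,0,0,0,0.5],[0.04,-0.06,-0.06,0,0,0,1],[0.06,-0.09,-0.06,0,0,0,1],[0.08,-0.125,-0.06,0,0,0,1],[0.1,-0.16,-0.06,0,0,0,1],[0.12,-0.19,-0.06,0,0,0,1],[0.14,-0.22,-0.06,0,0,0,1],[0.144,-0.231,-0.06,0,0,0,1],[0.144,-0.231,-0.06,0,0,0,1],[0.144,-0.231,-0.06,0,0,0,1]],
])

```text
t: 4.32
eef_pos: [0.5741, 0.1443, 0.2284]
tool_rot: [0.0, 0.972, 0.233, 0.0]
contact_force: [-0.2, -0.3, 0.2]
gripper_width: 1.0
grasp_force: 0.0
```

Run:
```python
from station import bot
from h import *
o=bot.get_obs();print(o["eef_pos"].round(4),o["q"].round(2))
c=bot.read_camera("side");im=cv2.convertScaleAbs(c["img"][125:245,165:325,::-1],alpha=1.4)
p=P(c)@np.r_[o["eef_pos"],1];print(p[:2]/p[2])
cv2.imwrite("pics/s2.png",cv2.resize(im,(800,600),interpolation=cv2.INTER_CUBIC))
```

```text
[0.5741 0.1443 0.2284] [-0.11  0.36 -0.31  1.75  0.12  1.05 -1.56]
[210.72417783 198.18150577]
```

View pics/s2.png

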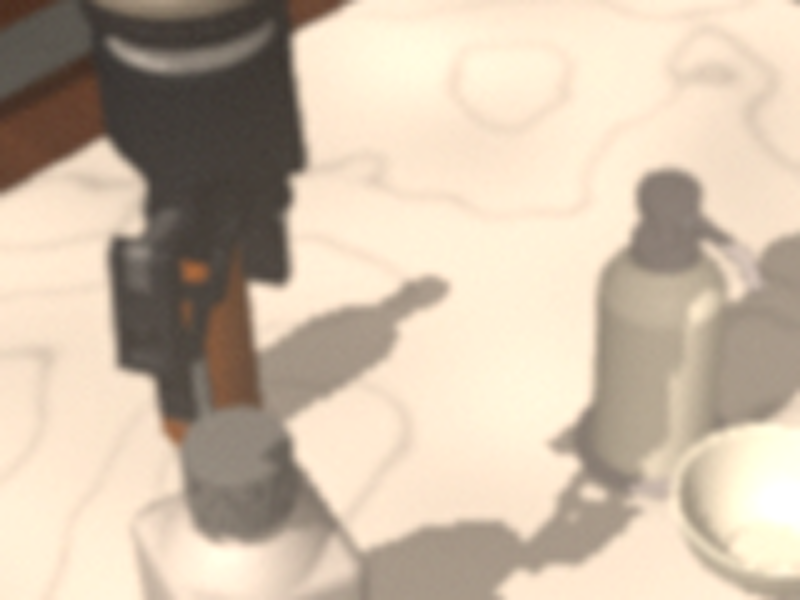

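The pump head is back up at crop (668,195), i.e. pixel (298.6,164). The cap top at crop (238,445) lies under the open gripper. Descend around it.

Emit:
servo_tool([
  [[0,0,0.02,0,0,0,1],[0,0,0.035,0,0,0,1],[0,0,0.045,0,0,0,1],[0,0,0.055,0,0,0,1],[0,0,0.065,0,0,0,1],[0,0,0.072,0,0,0,1],[0,0,0.076,0,0,0,1],[0,0,0.076,0,0,0,1],[0,0,0.076,0,0,0,1]],
])

```text
t: 5.12
eef_pos: [0.5741, 0.1439, 0.1525]
tool_rot: [-0.0, 0.973, 0.232, 0.0]
contact_force: [-0.6, 0.2, 0.7]
gripper_width: 1.0
grasp_force: 0.0
```

Emit:
servo_tool([
  [[0,0,0,0,0,0,0.65],[0,0,0,0,0,0,0.55],[0,0,0,0,0,0,0.45],[0,0,0,0,0,0,0.3],[0,0,0,0,0,0,0.3],[0,0,0,0,0,0,0.3],[0,0,0,0,0,0,0.3],[0,0,0,0,0,0,0.3]],
], grip_force=40)

```text
t: 5.78
eef_pos: [0.5741, 0.1447, 0.1529]
tool_rot: [-0.0, 0.973, 0.232, 0.0]
contact_force: [-2.1, 2.5, 5.5]
gripper_width: 0.574
grasp_force: 43.1
```

Emit:
servo_tool([
  [[0,0,0.002,0,0,0,0.3],[0,0,0.004,0,0,0,0.3],[0,0,0.006,0,0,0,0.3],[0,0,0.007,0,0,0,0.3],[0,0,0.007,0,0,0,0.3],[0,0,0.007,0,0,0,0.3]],
])

```text
t: 6.28
eef_pos: [0.5741, 0.1447, 0.1466]
tool_rot: [-0.0, 0.973, 0.233, 0.001]
contact_force: [-4.3, 1.4, 10.5]
gripper_width: 0.574
grasp_force: 43.7
```

Emit:
servo_tool([
  [[0,0,0.001,0,0,0,0.3],[0,0,0.002,0,0,0,0.3],[0,0,0.002,0,0,0,0.3],[0,0,0.002,0,0,0,0.3]],
])

```text
t: 6.62
eef_pos: [0.5742, 0.1446, 0.1464]
tool_rot: [-0.0, 0.973, 0.232, 0.001]
contact_force: [-11.3, -1.5, 25.4]
gripper_width: 0.573
grasp_force: 45.0
```

Emit:
servo_tool([
  [[0,0,-0.001,0,0,-0.5,0.3],[0,0,-0.001,0,0,-1,0.3],[0,0,-0.001,0,0,-1.5,0.3],[0,0,-0.001,0,0,-2,0.3],[0,0,-0.001,0,0,-2.5,0.3],[0,0,-0.001,0,0,-3,0.3],[0,0,-0.001,0,0,-3.5,0.3],[0,0,-0.001,0,0,-4,0.3],[0,0,-0.001,0,0,-4,0.3],[0,0,-0.001,0,0,-4,0.3]],
])

```text
t: 7.45
eef_pos: [0.5753, 0.1458, 0.1465]
tool_rot: [-0.0, 0.917, 0.398, 0.002]
contact_force: [-2.8, 3.5, 12.7]
gripper_width: 0.573
grasp_force: 44.0
```

Run:
```python
from station import bot
o=bot.get_obs();print(o["torque"].round(3),o["q"].round(3))
```

```text
[0.852 0.661 0.098] [-0.064  0.462 -0.375  1.818  0.209  0.896 -1.286]
```

Emit:
servo_tool([
  [[0,0,0.0005,0,0,-0.5,0.3],[0,0,0.0005,0,0,-1,0.3],[0,0,0.0005,0,0,-1.5,0.3],[0,0,0.0005,0,0,-2,0.3],[0,0,0.0005,0,0,-2.5,0.3],[0,0,0.0005,0,0,-3,0.3],[0,0,0.0005,0,0,-3.5,0.3],[0,0,0.0005,0,0,-4,0.3],[0,0,0.0005,0,0,-4.5,0.3],[0,0,0.0005,0,0,-5,0.3],[0,0,0.0005,0,0,-5.5,0.3],[0,0,0.0005,0,0,-6,0.3],[0,0,0.0005,0,0,-6.5,0.3],[0,0,0.0005,0,0,-7,0.3],[0,0,0.0005,0,0,-7.5,0.3],[0,0,0.0005,0,0,-8,0.3],[0,0,0.0005,0,0,-8.1,0.3],[0,0,0.0005,0,0,-8.1,0.3],[0,0,0.0005,0,0,-8.1,0.3]],
])

```text
t: 9.03
eef_pos: [0.5761, 0.1459, 0.1466]
tool_rot: [0.001, 0.723, 0.691, 0.003]
contact_force: [-0.8, 3.6, 14.9]
gripper_width: 0.572
grasp_force: 44.1
```

Run:
```python
from station import bot
o=bot.get_obs();print(o["torque"].round(3),o["q"].round(3))
```

```text
[ 0.749  0.465 -0.053] [ 0.054  0.49  -0.534  1.809  0.305  0.92  -0.659]
```

Turned 60.6° in total. Lift slowly first and watch the force.

Emit:
servo_tool([
  [[0,0,-0.002,0,0,0,0.3],[0,0,-0.004,0,0,0,0.3],[0,0,-0.006,0,0,0,0.3],[0,0,-0.008,0,0,0,0.3],[0,0,-0.01,0,0,0,0.3],[0,0,-0.012,0,0,0,0.3],[0,0,-0.014,0,0,0,0.3],[0,0,-0.014,0,0,0,0.3]],
])

```text
t: 9.7
eef_pos: [0.5739, 0.1439, 0.1577]
tool_rot: [-0.0, 0.723, 0.691, -0.0]
contact_force: [0.7, 2.5, 1.0]
gripper_width: 0.576
grasp_force: 42.7
```

Cap is free (force about 0). Raise to 10 cm above its locked height (TCP z ≈ 0.253).

Emit:
servo_tool([
  [[0.0015,0.0015,-0.01,0,0,0,0.3],[0.0015,0.0015,-0.02,0,0,0,0.3],[0.0015,0.0015,-0.035,0,0,0,0.3],[0.0015,0.0015,-0.05,0,0,0,0.3],[0.0015,0.0015,-0.065,0,0,0,0.3],[0.0015,0.0015,-0.08,0,0,0,0.3],[0.0015,0.0015,-0.09,0,0,0,0.3],[0.0015,0.0015,-0.095,0,0,0,0.3],[0.0015,0.0015,-0.095,0,0,0,0.3],[0.0015,0.0015,-0.095,0,0,0,0.3],[0.0015,0.0015,-0.095,0,0,0,0.3]],
])

```text
t: 10.62
eef_pos: [0.575, 0.1449, 0.2519]
tool_rot: [-0.0, 0.723, 0.691, -0.001]
contact_force: [0.3, -0.1, -0.8]
gripper_width: 0.576
grasp_force: 43.1
```

Run:
```python
from station import bot
from h import *
d={n:bot.read_camera(n) for n in("side","top")}
o=bot.get_obs();print(o["eef_pos"].round(4),o["joint_vel"].round(3))
a=cv2.convertScaleAbs(d["side"]["img"][130:280,150:350,::-1],alpha=1.4)
cv2.imwrite("pics/s3.png",cv2.resize(a,(800,600),interpolation=cv2.INTER_CUBIC))
```

```text
[0.575  0.145  0.2518] [ 0.001  0.    -0.002 -0.005  0.001 -0.001  0.003]
```

View pics/s3.png

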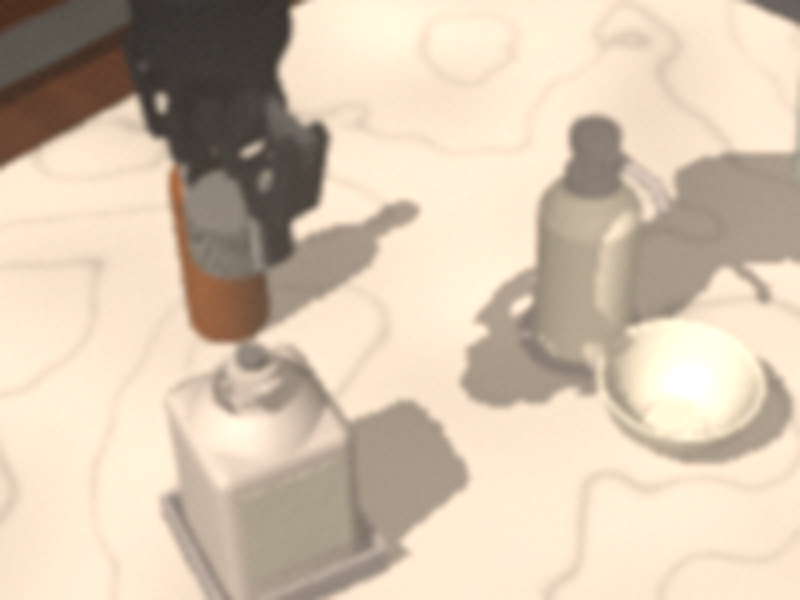

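The grey cap is held level at crop (226,225), above the bare neck at (252,365). The pump is up at (595,135) and the bowl and oil bottle have not moved. Handing in.

```bash
python3 -c "
from station import bot
print(bot.hand_in())"
```

```text
the job is handed in; nothing more can be done
None
```

The job is handed in at about 11 s: I pressed the soap pump to the bottom and it sprang back up, then pushed the grey cap down, turned it 60° anticlockwise and lifted it off; the gripper is holding it level and still, about 10 cm above where it sat over the bottle.

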